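# Flip up a valve's port cover and hold a gauge on the pad

### The job

Take the hand gauge out of its stand and, using the thin blade that sticks out of its side, lever up the hinged cover of the valve's gauging port and swing it back past upright; the robot itself must not touch the valve or the cover. Then press the gauge's sprung tip gently onto the centre of the small ring scribed on the sloping pad inside the port, with the gauge square to that slope and its tip pushed in about half way, touching only the pad. Finish while holding it there, still and without letting go, and leave the other loose parts and tools on the table where they lie.

Things in the scene. Friction and masses are not known exactly. Their poses are not given: they have to be found in the camera images.
- gauge: Hand gauge, ~185 g, standing tip down in its stand. Origin: centre of the nose's underside; z up along it. Nose 18 mm dia., z 0-30 mm; at z 30-34 a 32 mm dia. collar (rests on the stand) and the blade, a flat tongue 18 mm wide out to x = +45 mm; z 34-130 a black handle 24 x 24 mm, sides along x and y: grip at z 95. Sprung tip 14 mm below the nose. Lift 50 mm or more to clear the stand.
- plunger (a joint): How far the gauge's sprung tip is pushed in: 0 free, 0.012 m fully in. It takes about 1 N to start it and 350 N/m more, so half way (6 mm) is about 3 N.
- gauge_tip (a point): The end of the sprung tip (a ball end of 10 mm diameter); with the tip free it lies at (0, 0, -14 mm) in the gauge's frame.
- stand: Grey block 60 x 60 mm and 55 mm high with a through hole of 24 mm diameter, the gauge's stand. Fixed. Origin: centre of its underside.
- valve: Small grey cast valve, fixed; origin: centre of its underside. Foot 124 mm dia., 16 mm thick; above it a box 72 (x) by 80 (y) mm, top rim 90 mm high, with a 64 mm dia. flange on either side (out to y = +-63 mm). In its top an open well, the gauging port, 60 by 64 mm, 30 mm deep, shut by the cover. Front is -x: there the cover's free lip overhangs.
- cover (a joint): Angle of the flat aluminium cover, 76 mm wide (y), 5 mm thick: 0 shut, 1.57 upright, 1.9 its stop. The stiff hinge stays where it is left; 1 to 2 N at the lip lifts it. Shut, its underside is level with the rim (90 mm high) and its lip overhangs the front of the box by 21 mm with free air below.
- cover_hinge (a point): Point on the cover's hinge axis, mid width: at (41, 0, 92.5) mm in the valve's frame; the axis runs along the valve's y. Axes as the valve's.
- cover_lip (a point): Middle of the lower edge of the cover's free lip, 98 mm from the hinge axis; moves with the cover.
- pad: Steel pad 36 mm square inside the port (hidden until the cover is open), fixed; ground face sloping 20 degrees, rising away from the valve's front. Its origin is 12 mm straight below the scribed spot.
- spot (a point): Centre of the scribed ring (16 mm dia., centre dot) on the pad's ground face, 18 mm below the port's rim, within 5 mm (x) and 8 mm (y) of the port's middle. Its z is the face's outward normal, leaning 20 degrees from vertical towards the valve's front (-x); its y is the valve's y.
- nut: Loose hex nut, 30 mm across flats, 20 mm high, on the table. Leave alone.
- bolt: Loose hex bolt standing on its head, 69 mm high. Leave alone.
- washer: Loose flat washer, 52 mm diameter, 5 mm thick. Leave alone.
- spanner: Loose spanner lying on the table. Leave alone.
- seat_ring: Loose dark steel seat ring, 72 mm diameter, 16 mm high. Leave alone.
- screwdriver: Loose screwdriver lying on the table. Leave alone.
Things that resemble listed ones, but are neither listed nor needed, are in the scene too. Of the things that look like the gauge, the largest one is meant.

How it is judged:
By the outcome, as a careful person would: the job done as asked, in the order asked, and still so for the second after the job is handed in, while the arm keeps its last pose, push and grip.
It also fails if it takes over 48 s, if anything falls off the work surface, if the arm or the gripper's body presses on something with over 40 N, if the wrist force passes 120 N, or if a joint passes its speed limit or range.

### The arm

A 6-joint arm with a two-finger parallel gripper is mounted at the origin on the work surface. World frame = base frame: x ahead of the robot, y to its left, z up, the work surface at z = 0. Lengths are in m, angles in rad, forces in N, time in s.
With the tool pointing down it reaches from about 0.225 to 0.875 m from the base axis. Payload 3.4 kg.
Tool frame: the origin (TCP) lies at the very end of the fingers, on their centre line; the grasp point (between the pads) lies 19 mm behind it; z points along the fingers, y is the direction in which the jaws open and shut (so a half turn about z gives the same grasp; the last joint's range is limited). The gripper opens to 85 mm and grips with 20 to 120 N. Pads are 22 mm wide; open, the fingers measure 114 mm over their backs; the gripper's body (76 mm by 85 mm) begins 54 mm behind the grasp point. The pads swing forward as they close: fully open they stand 13 mm farther back than shut.
Start: joints at [-1.34, 0.276, 1.505, -0, 1.361, -0.121], TCP at [0.198, -0.54, 0.231] pointing down, gripper open.
Joint ranges: [-2.89, 2.89], [-0.75, 2.08], [0.22, 2.7], [-1.18, 4.32], [0.11, 2.71], [-2.7, 2.7]. Speed limits (rad/s): [2.57, 2.57, 3.14, 3.14, 3.14, 3.14].

### API

Orientations are given as a unit quaternion [w, x, y, z].
In Python, from rig import telemetry, optics, order gives the robot as it stands.
- The arm moves only by the shell command python3 -m creep 'ROWS' [FORCE]. ROWS is a JSON object of lists of equal length, an entry for each row: "slide": the shift along the world's x, y, z normalised to -1 to 1, where 1 is 0.15 m, a list of three; "twist": the turn, a rotation vector about the world's x, y, z normalised to -1 to 1, where 1 is 360 degrees, a list of three; "fingers": the gripper's target within -1 to 1 (fully open at 1, half-way at 0, shut at -1). A call has 1 to 20 rows; each row is the pose to reach, as a shift and turn from the pose commanded when the call began, turning the shorter way round; what a row does not reach only later rows make up. A row lasts 1/10 s, in which the tool goes at most 50 mm and 8.59 degrees, less where a joint would pass 70% of its speed; a pose out of reach is approached as far as the arm can. A call with a number of a shift or a turn outside -1 to 1 is refused whole. A call with a gripper value outside its range is refused whole. The fingers move at their own pace and stop on an object; FORCE is the grip in N (left out, the last holds). Time passes only in rows, so rows that repeat a pose let the fingers close. It gives the time, the measured TCP pose, the force and the opening at its end, in the units of the state.
- telemetry.get_state(): the state, without advancing time (a new reading comes with each control period).
- optics.get_image(name): name is "side" or "top" or "wrist"; returns a dict with "img" (420x560x3 uint8, blue, green, red), "depth" (420x560 float32, m along the optical axis (not along the pixel's ray), 0 where there is no reading), "fovy" (degrees; the focal length in pixels is half the picture's height over the tangent of half this angle, whatever the lens; pixels are square), "cx", "cy" (the principal point, pixels), "world_from_camera" (4x4, takes a point from camera to world coordinates). Camera axes: x right, y down, z forward; pixel columns grow to the right and rows downward; lengths in m; the calibration is good to about 2 mm. A picture is of the moment at which its call begins.
- order.sign_off(): hands the job in, once; it reports no verdict.
The state is a dict: "clock": time; "qpos": joint angles; "qd": joint speeds; "effort": joint torques, N m; "position": TCP position; "ee_rot": TCP orientation; "contact_force": force on the tool from outside, world axes, zero at the start; "moment": the same for the moment, N m; "width": finger opening in m.
Only numpy, scipy, OpenCV 4.12 (cv2) and the standard library are available. Lean on these libraries where they do the work, as an engineer would, in place of code of your own. Each camera call takes 0.05 s, during which the arm holds its last target.

## Working session

There is one attempt and no reset: what is moved stays moved. The work goes in short steps, Python scripts to look and compute and a shell command to move; the robot and the scene stay as the last step left them, time stands still between calls to the robot, and variables do not carry over. Pictures are saved under pics/ and viewed, and the job is handed in when it is done.

```bash
ls; mkdir -p pics; cat > h.py <<'E'
import numpy as np, cv2
from rig import telemetry, optics, order
def cam(n,save=None):
    d=optics.get_image(n)
    if save: cv2.imwrite('pics/'+save,d['img'])
    np.savez('last_%s.npz'%n,**{k:np.array(v) for k,v in d.items()})
    return d
def load(n):
    z=np.load('last_%s.npz'%n); return {k:z[k] for k in z.files}
def f(d): return 0.5*d['img'].shape[0]/np.tan(np.radians(float(d['fovy']))/2)
def ray(d,u,v):
    T=np.array(d['world_from_camera']); r=np.array([(u-d['cx'])/f(d),(v-d['cy'])/f(d),1.])
    return T[:3,3],T[:3,:3]@r
def onplane(d,u,v,z):
    o,r=ray(d,u,v); return o+r*(z-o[2])/r[2]
def pt(d,u,v):
    o,r=ray(d,u,v); return o+r*float(d['depth'][int(round(v)),int(round(u))])
def cloud(d):
    h,w=d['depth'].shape; uu,vv=np.meshgrid(np.arange(w),np.arange(h))
    T=np.array(d['world_from_camera']); D=d['depth']
    P=np.stack([(uu-d['cx'])/f(d)*D,(vv-d['cy'])/f(d)*D,D],-1)
    return P@T[:3,:3].T+T[:3,3]
def proj(d,p):
    T=np.array(d['world_from_camera']); c=T[:3,:3].T@(np.array(p)-T[:3,3]); return c[0]/c[2]*f(d)+d['cx'],c[1]/c[2]*f(d)+d['cy']
E
python3 - <<'E'
from h import *
for n in ['side','top','wrist']:
    d=cam(n,n+'0.png'); print(n,d['fovy'],d['cx'],d['cy']); print(np.round(d['world_from_camera'],3))
print(telemetry.get_state())
E
```

```text
pics
side 56.71788913713881 280.50417355339044 206.11838705334628
[[ 0.906 -0.328  0.268  0.302]
 [-0.423 -0.687  0.59  -0.638]
 [-0.01  -0.648 -0.762  0.891]
 [ 0.     0.     0.     1.   ]]
top 53.36390983329996 272.4060887363158 206.97447297384232
[[-0.021 -0.986  0.164  0.435]
 [-1.     0.021 -0.002 -0.021]
 [-0.001 -0.164 -0.986  0.935]
 [ 0.     0.     0.     1.   ]]
wrist 70.31844173664832 284.4478346032783 209.34361728552707
[[ 0.344 -0.893 -0.29   0.271]
 [-0.939 -0.327 -0.105 -0.513]
 [-0.001  0.309 -0.951  0.373]
 [ 0.     0.     0.     1.   ]]
{'clock': 0.15, 'qpos': array([-1.33998727e+00,  2.76448917e-01,  1.50581453e+00, -1.91420295e-05,
        1.36070482e+00, -1.21018929e-01]), 'qd': array([ 0.00101765, -0.0027431 , -0.00309728, -0.0006897 , -0.00158172,
       -0.00031016]), 'effort': array([ 2.25374970e-03, -4.17144692e+01, -2.46032757e+01,  2.28492996e-05,
        7.54061504e-03, -8.84260004e-06]), 'position': array([ 0.1980433 , -0.53941044,  0.23064997]), 'ee_rot': array([-6.86257480e-04,  9.84566411e-01,  1.75010028e-01, -4.70833452e-05]), 'contact_force': array([-0.17747724,  0.46468476, -0.48623415]), 'moment': array([-0.03033546,  0.03088539,  0.03887304]), 'width': 0.0854079505583264}
```

View pics/side0.png

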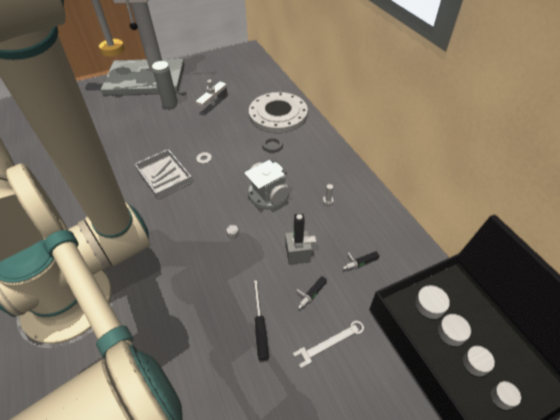

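View pics/top0.png

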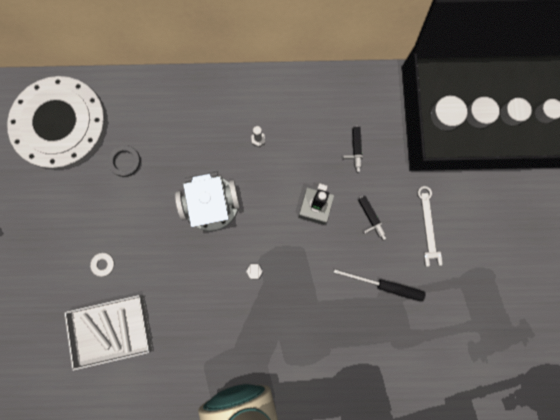

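View pics/wrist0.png

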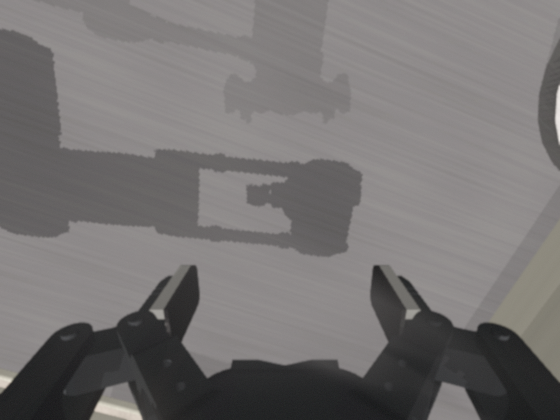

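The side view shows the gauge standing in its grey stand at (298,225) and two smaller gauge-like tools lying at (313,292) and (361,261). In the top view the standing one is at (320,195), with the look-alikes at (357,148) and (372,217). The valve is at (207,200) in the top view. I choose the standing one and check it in a crop.

```bash
python3 - <<'E'
from h import *
d=load('top'); s=load('side')
a=cv2.resize(d['img'][160:240,165:245],(400,400),interpolation=cv2.INTER_CUBIC)
b=cv2.resize(d['img'][120:240,290:390][:100],(400,400),interpolation=cv2.INTER_CUBIC)
b=cv2.resize(d['img'][120:240,290:410],(400,400),interpolation=cv2.INTER_CUBIC)
cv2.imwrite('pics/c1.png',np.hstack([a,b]))
a=cv2.resize(s['img'][145:225,230:310],(400,400),interpolation=cv2.INTER_CUBIC)
b=cv2.resize(s['img'][200:270,260:330],(400,400),interpolation=cv2.INTER_CUBIC)
cv2.imwrite('pics/c2.png',np.hstack([a,b]))
P=cloud(d)
for (u,v) in [(320,195),(317,206),(322,187),(207,200),(357,140),(372,210),(257,132)]: print(u,v,P[v,u].round(3))
E
```

```text
320 195 [ 0.586 -0.114  0.157]
317 206 [ 0.575 -0.114  0.096]
322 187 [ 0.622 -0.13   0.059]
207 200 [0.592 0.11  0.098]
357 140 [ 0.738 -0.22   0.019]
372 210 [ 0.576 -0.245  0.017]
257 132 [0.745 0.007 0.069]
```

View pics/c1.png

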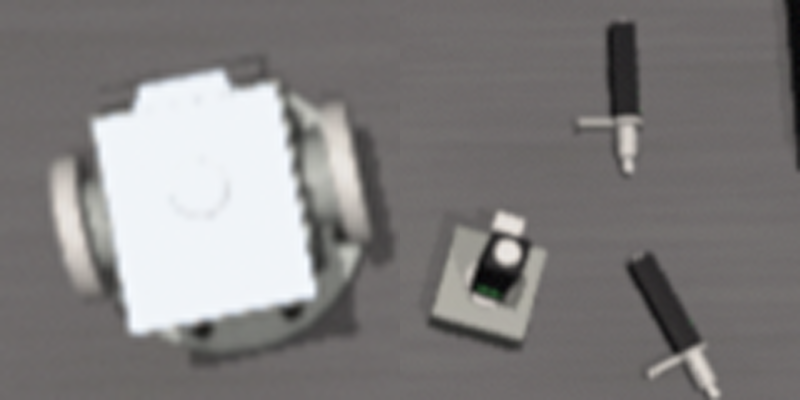

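View pics/c2.png

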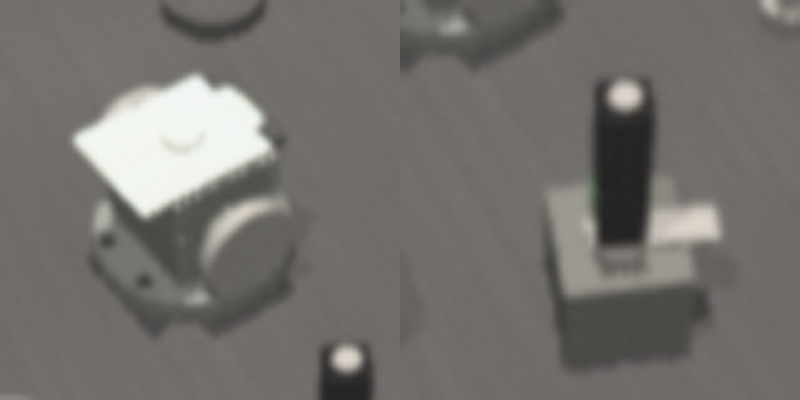

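The gauge in the stand (top view (320,195)) is the largest. Its blade points away from the robot. The valve's lip faces the robot and the hinge is on the far side. Next I'll measure both.

```bash
cat > m.py <<'E'
from h import *
def rect(d,zlo,zhi,box,bright=None):
    P=cloud(d); m=(P[...,2]>zlo)&(P[...,2]<zhi)&(P[...,0]>box[0])&(P[...,0]<box[1])&(P[...,1]>box[2])&(P[...,1]<box[3])
    if bright is not None: m&=bright(d['img'].astype(int))
    p=P[m]; 
    if len(p)<5: return None
    r=cv2.minAreaRect((p[:,:2]*1000).astype(np.float32)); 
    return len(p), np.round(r[0],1), np.round(r[1],1), round(r[2],1), np.round(p.mean(0)*1000,1)
E
python3 - <<'E'
from m import *
for n in ['top','side']:
    d=load(n)
    print(n,'handle top',rect(d,0.145,0.175,(0.53,0.66,-.18,-.06)))
    print(n,'stand top',rect(d,0.048,0.0545,(0.53,0.66,-.18,-.06)))
    print(n,'stand+blade',rect(d,0.048,0.064,(0.53,0.66,-.18,-.06)))
    print(n,'blade white',rect(d,0.054,0.066,(0.53,0.66,-.18,-.06),lambda i:i.min(-1)>170))
    print(n,'cover',rect(d,0.090,0.105,(0.5,0.7,.03,.2),lambda i:i.min(-1)>170))
E
```

```text
top handle top (167, array([ 585.7, -117.2]), array([23.9, 23.9]), 70.2, array([ 585.1, -116.7,  154.4]))
top stand top (206, array([ 586.3, -117.3]), array([59.9, 60.6]), 72.9, array([ 580.6, -113.4,   53.3]))
top stand+blade (601, array([ 593.4, -119.5]), array([60. , 75.5]), 72.9, array([ 584.5, -115.5,   55.4]))
top blade white (53, array([ 600.4, -118.8]), array([21.6, 60.6]), 67.0, array([ 609.5, -124.2,   58.7]))
top cover (1708, array([595.8, 114.8]), array([100.7,  78.7]), 10.4, array([592.5, 113.9,  95.8]))
side handle top (93, array([ 585.9, -120. ]), array([23.7, 24.2]), 66.7, array([ 584.8, -121.5,  153.5]))
side stand top (168, array([ 590.8, -120. ]), array([64.3, 69.1]), 73.4, array([ 579.9, -127.3,   52.7]))
side stand+blade (391, array([ 593.5, -120.8]), array([64.3, 74.8]), 73.4, array([ 586.7, -126.4,   55.1]))
side blade white (51, array([ 614.9, -129.1]), array([15.8, 28.6]), 63.4, array([ 614.5, -127.9,   58.2]))
side cover (611, array([595.1, 113.6]), array([101.6,  78.5]), 9.9, array([593.2, 111.8,  94.5]))
```

```bash
python3 -m creep '{"slide":[[0.15,0.16,0.13],[0.4,0.44,0.13],[0.65,0.7,0.13],[0.86,0.94,0.13],[0.86,0.94,0.13]],"twist":[[0,0,-0.01],[0,0,-0.03],[0,0,-0.05],[0,0,-0.06],[0,0,-0.06]],"fingers":[1,1,1,1,1]}' 60
```

```text
clock: 0.65
position: [0.3297, -0.3944, 0.2508]
ee_rot: [-0.001, 1.0, -0.011, 0.001]
contact_force: [-0.3, -0.9, 0.6]
width: 0.0848
```

```bash
python3 -m creep '{"slide":[[0.3,0.33,0],[0.6,0.65,0],[0.86,0.94,0],[0.86,0.94,0]],"twist":[[0,0,-0.01],[0,0,-0.03],[0,0,-0.05],[0,0,-0.052]],"fingers":[1,1,1,1]}'
```

```text
clock: 1.05
position: [0.4571, -0.2566, 0.2507]
ee_rot: [0.0, 0.984, -0.176, -0.0]
contact_force: [0.5, -0.6, 0.4]
width: 0.0853
```

```bash
python3 -m creep '{"slide":[[0.3,0.33,0],[0.6,0.65,0],[0.78,0.85,0],[0.86,0.94,0],[0.86,0.94,0],[0.86,0.94,0]],"twist":[[0,0,0],[0,0,0],[0,0,0],[0,0,0],[0,0,0],[0,0,0]],"fingers":[1,1,1,1,1,1]}'; python3 - <<'E'
from m import *
d=cam('wrist','w1.png'); s=telemetry.get_state(); print(s['clock'],s['position'],s['ee_rot'],s['qpos'].round(3))
q=s['ee_rot']; from scipy.spatial.transform import Rotation as R
print(R.from_quat([*q[1:],q[0]]).as_matrix().round(3))
print('handle top',rect(d,0.145,0.175,(0.53,0.66,-.18,-.06)))
print('stand top',rect(d,0.048,0.0545,(0.53,0.66,-.18,-.06)))
print('blade white',rect(d,0.054,0.066,(0.53,0.66,-.18,-.06),lambda i:i.min(-1)>170))
E
```

```text
clock: 1.65
position: [0.5852, -0.1167, 0.2501]
ee_rot: [0.0, 0.985, -0.174, -0.001]
contact_force: [-0.4, -0.3, -0.7]
width: 0.0851
1.7 [ 0.58466205 -0.11740196  0.25027168] [ 4.90297039e-04  9.84605080e-01 -1.74791389e-01 -7.52772559e-04] [-3.140e-01  3.000e-01  1.424e+00 -1.000e-03  1.420e+00  1.608e+00]
[[ 0.939 -0.344 -0.002]
 [-0.344 -0.939 -0.001]
 [-0.001  0.001 -1.   ]]
handle top (798, array([ 586.1, -118.7]), array([23.6, 23.8]), 70.7, array([ 587.5, -119.4,  154.5]))
stand top (565, array([ 585.6, -118.8]), array([60. , 60.3]), 72.9, array([ 591.3, -120.4,   53.8]))
blade white (644, array([ 602.6, -106.5]), array([35.4, 82.4]), 42.5, array([ 608.6, -116.5,   57. ]))
```

View pics/w1.png

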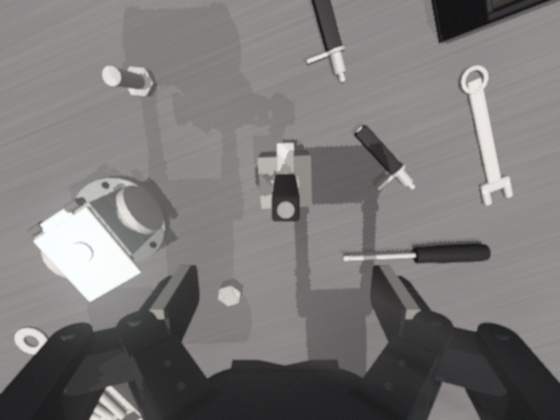

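The wrist view shows the gauge handle end at (286,208) and its blade at (285,155). They line up with the gripper, and the position agrees with the top view. I'll go down and grip.

```bash
python3 -m creep '{"slide":[[0.007,-0.01,-0.15],[0.007,-0.01,-0.4],[0.007,-0.01,-0.65],[0.007,-0.01,-0.85],[0.007,-0.01,-0.96],[0.007,-0.01,-0.99],[0.007,-0.01,-0.99],[0.007,-0.01,-0.99],[0.007,-0.01,-0.99],[0.007,-0.01,-0.99],[0.007,-0.01,-0.99],[0.007,-0.01,-0.99],[0.007,-0.01,-0.99],[0.007,-0.01,-0.99],[0.007,-0.01,-0.99]],"twist":[[0,0,0],[0,0,0],[0,0,0],[0,0,0],[0,0,0],[0,0,0],[0,0,0],[0,0,0],[0,0,0],[0,0,0],[0,0,0],[0,0,0],[0,0,0],[0,0,0],[0,0,0]],"fingers":[1,1,1,1,1,1,0.3,-0.2,-0.6,-1,-1,-1,-1,-1,-1]}' 70
```

```text
clock: 3.2
position: [0.5869, -0.1184, 0.1035]
ee_rot: [0.0, 0.985, -0.175, 0.001]
contact_force: [-0.2, 0.2, 6.4]
width: 0.0236
```

```bash
python3 -m creep '{"slide":[[0,0,0.1],[0,0,0.3],[0,0,0.55],[0,0,0.75],[-0.1,0.1,0.75],[-0.3,0.35,0.75],[-0.5,0.65,0.75],[-0.65,0.9,0.75],[-0.67,1.0,0.75],[-0.67,1.0,0.75]],"twist":[[0,0,0],[0,0,0],[0,0,0],[0,0,0],[0,0,0.005],[0,0,0.02],[0,0,0.04],[0,0,0.06],[0,0,0.08],[0,0,0.083]],"fingers":[-1,-1,-1,-1,-1,-1,-1,-1,-1,-1]}' 70; python3 - <<'E'
from m import *
d=cam('wrist','w2.png'); cam('side','s2.png')
E
```

```text
clock: 4.2
position: [0.4839, 0.0339, 0.2145]
ee_rot: [-0.0, 0.996, 0.087, -0.001]
contact_force: [0.2, -0.6, -1.7]
width: 0.0234
```

View pics/w2.png

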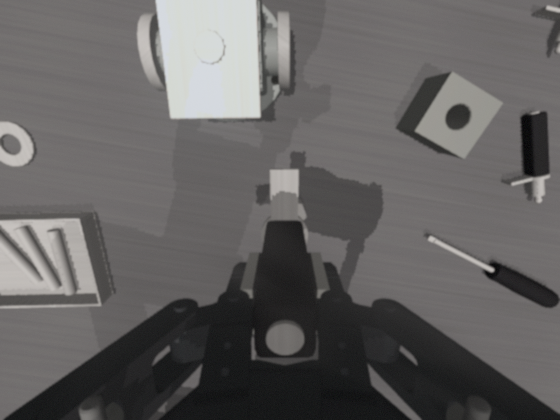

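View pics/s2.png

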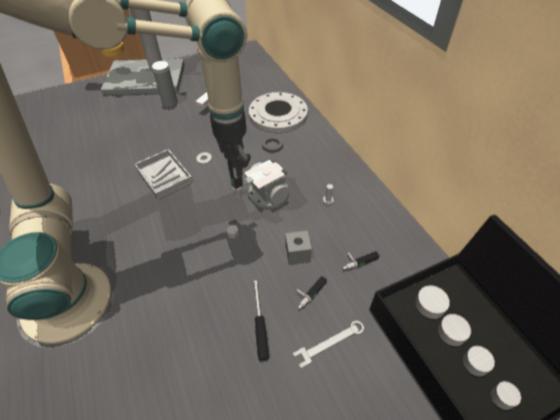

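The wrist view shows the gauge held straight, with the blade end at (284,170). The cover's front edge runs from (170,118) to (261,118), parallel to the blade end. I'll measure the cover and blade from this view.

```bash
python3 - <<'E'
from m import *
from scipy.spatial.transform import Rotation as R
d=load('wrist'); s=telemetry.get_state(); q=s['ee_rot']; M=R.from_quat([*q[1:],q[0]]).as_matrix(); p=s['position']
P=cloud(d); print(s['position'])
print('cover',rect(d,0.088,0.105,(0.5,0.75,.03,.2),lambda i:i.min(-1)>170))
for uv in [(170,118),(261,118)]:
    print(uv,onplane(d,*uv,0.095).round(4))
# blade pixels in tool frame
m=np.zeros(P.shape[:2],bool); m[165:232,262:306]=1
m&=(d['img'].min(-1)>120)
t=(P-p)@M
w=t[m]; print('blade tool', w.shape, np.percentile(w,[2,50,98],axis=0).round(4))
for v in range(160,236,6): print(v,[(t[v,u]*1000).round(0).tolist() for u in (272,285,297)])
E
```

```text
[0.48573279 0.0315189  0.21464095]
cover (11160, array([588.4, 111.7]), array([85.2, 76. ]), 10.6, array([590.5, 111.9,  95.3]))
(170, 118) [0.5397 0.1409 0.095 ]
(261, 118) [0.5529 0.0656 0.095 ]
blade tool (858, 3) [[-0.0403 -0.0192  0.0436]
 [ 0.033  -0.0019  0.0452]
 [ 0.0423  0.0198  0.2149]]
160 [[22.0, -18.0, 215.0], [22.0, -2.0, 216.0], [22.0, 12.0, 214.0]]
166 [[15.0, -18.0, 214.0], [15.0, -2.0, 215.0], [15.0, 12.0, 216.0]]
172 [[41.0, -10.0, 44.0], [40.0, -2.0, 46.0], [40.0, 5.0, 46.0]]
178 [[37.0, -11.0, 45.0], [37.0, -2.0, 44.0], [37.0, 5.0, 46.0]]
184 [[33.0, -11.0, 45.0], [33.0, -2.0, 45.0], [33.0, 5.0, 45.0]]
190 [[29.0, -11.0, 45.0], [29.0, -2.0, 45.0], [29.0, 6.0, 44.0]]
196 [[25.0, -11.0, 46.0], [25.0, -2.0, 45.0], [25.0, 6.0, 45.0]]
202 [[21.0, -11.0, 45.0], [21.0, -2.0, 45.0], [21.0, 6.0, 46.0]]
208 [[17.0, -11.0, 44.0], [16.0, -2.0, 46.0], [17.0, 6.0, 44.0]]
214 [[13.0, -11.0, 45.0], [12.0, -2.0, 45.0], [12.0, 6.0, 45.0]]
220 [[8.0, -11.0, 45.0], [8.0, -2.0, 46.0], [8.0, 6.0, 44.0]]
226 [[9.0, -10.0, 31.0], [9.0, -2.0, 31.0], [9.0, 5.0, 31.0]]
232 [[9.0, -10.0, 21.0], [9.0, -2.0, 22.0], [9.0, 5.0, 21.0]]
```

```bash
python3 -m creep '{"slide":[[0.01,0.15,0],[0.02,0.35,-0.1],[0.02,0.42,-0.3],[0.02,0.42,-0.5],[0.02,0.42,-0.57],[0.02,0.42,-0.57],[0.02,0.42,-0.57]],"twist":[[0,0,0],[0,0,0],[0,0,0],[0,0,0],[0,0,0],[0,0,0],[0,0,0]],"fingers":[-1,-1,-1,-1,-1,-1,-1]}'; python3 - <<'E'
from m import *
d=cam('wrist','w3.png'); e=cam('side'); s=telemetry.get_state(); print(s['position'],s['ee_rot'],s['contact_force'])
cv2.imwrite('pics/s3.png',cv2.resize(e['img'][120:230,190:310],(720,660)[:2] if 0 else (600,550),interpolation=cv2.INTER_CUBIC))
print('tip',pt(d,284,180).round(4))
E
```

```text
clock: 5.0
position: [0.49, 0.0939, 0.13]
ee_rot: [0.0, 0.996, 0.084, 0.001]
contact_force: [0.3, 0.8, -1.0]
width: 0.0232
[0.49024549 0.09419549 0.13075466] [1.53658571e-04 9.96456866e-01 8.40904116e-02 1.57894120e-03] [-0.25040051  0.00442562 -1.76034992]
tip [0.5265 0.1    0.0855]
```

View pics/w3.png

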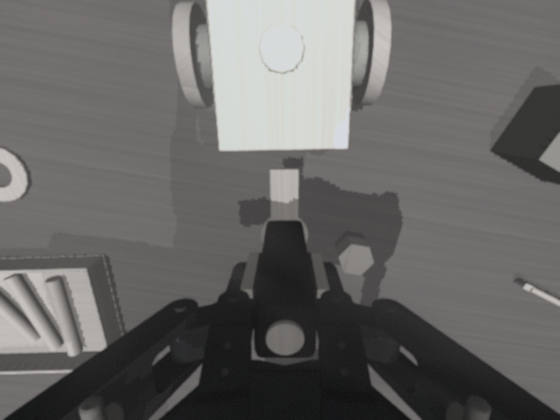

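View pics/s3.png

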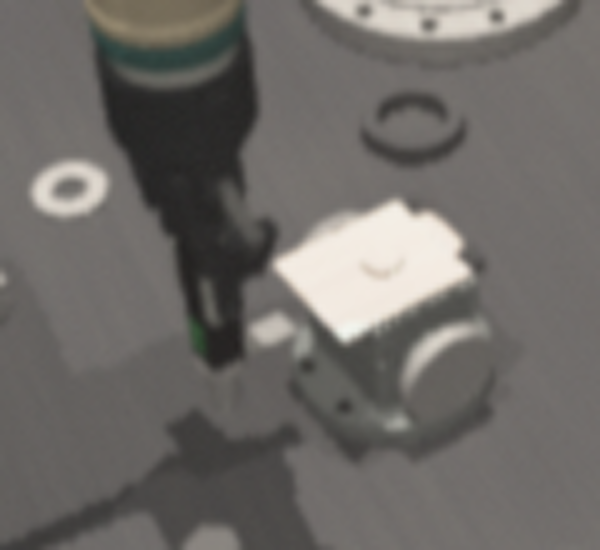

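```bash
python3 - <<'E'
import numpy as np
ex=np.array([.9845,.1754]);H=np.array([41,92.5])
x0,z0=-90-0.0,84.
for k,(th,r) in enumerate([(0,86),(10,86),(20,86),(30,86),(40,86),(50,86),(60,86),(70,85),(80,84),(90,82),(95,80),(100,78),(103,76),(105,75)]):
    t=np.radians(th); C=H+r*np.array([-np.cos(t),np.sin(t)])+2.5*np.array([-np.sin(t),-np.cos(t)])
    dx=C[0]-45-x0; dz=C[1]-z0+(4 if th>90 else 0)
    print(th,dx.round(1),dz.round(1),np.round([*(dx*ex/150),dz/150],3))
E
```

```text
0 0.0 6.0 [0.   0.   0.04]
10 0.9 21.0 [0.006 0.001 0.14 ]
20 4.3 35.6 [0.028 0.005 0.237]
30 10.3 49.3 [0.067 0.012 0.329]
40 18.5 61.9 [0.122 0.022 0.412]
50 28.8 72.8 [0.189 0.034 0.485]
60 40.8 81.7 [0.268 0.048 0.545]
70 54.6 87.5 [0.358 0.064 0.583]
80 69.0 90.8 [0.453 0.081 0.605]
90 83.5 90.5 [0.548 0.098 0.603]
95 90.5 92.4 [0.594 0.106 0.616]
100 97.1 89.7 [0.637 0.114 0.598]
103 100.7 87.1 [0.661 0.118 0.581]
105 103.0 85.6 [0.676 0.12  0.571]
```

The wrist view shows the blade end at (284,169), centred on the cover's front edge, which runs from (219,150) to (349,150). The side view agrees. Next I'll work out the gap and then insert the blade.

```bash
python3 - <<'E'
from m import *
d=load('wrist')
t=onplane(d,284,169.5,0.0855); l=onplane(d,284,150,0.095); a=onplane(d,219,151,.095); b=onplane(d,349,149.5,.095)
print(t,l,a,b,np.linalg.norm((l-t)[:2]), np.degrees(np.arctan2(b[0]-a[0],a[1]-b[1])))
E
```

```text
[0.53317294 0.10115123 0.0855    ] [0.54625861 0.10334993 0.095     ] [0.53934633 0.14093616 0.095     ] [0.55287888 0.06574841 0.095     ] 0.013269100810806322 10.203057439148708
```

```bash
python3 -m creep '{"slide":[[0,0,-0.01],[0.03,0.005,-0.01],[0.08,0.014,-0.01],[0.13,0.023,-0.01],[0.16,0.029,-0.01],[0.167,0.03,-0.01],[0.167,0.03,-0.01],[0.167,0.03,-0.01]],"twist":[[0,0,0],[0,0,0],[0,0,0],[0,0,0],[0,0,0],[0,0,0],[0,0,0],[0,0,0]],"fingers":[-1,-1,-1,-1,-1,-1,-1,-1]}'; python3 - <<'E'
from m import *
d=cam('wrist','w4.png')
E
```

```text
clock: 5.9
position: [0.5134, 0.0992, 0.1276]
ee_rot: [0.0, 0.996, 0.085, -0.0]
contact_force: [0.3, -1.0, -1.8]
width: 0.0233
```

View pics/w4.png

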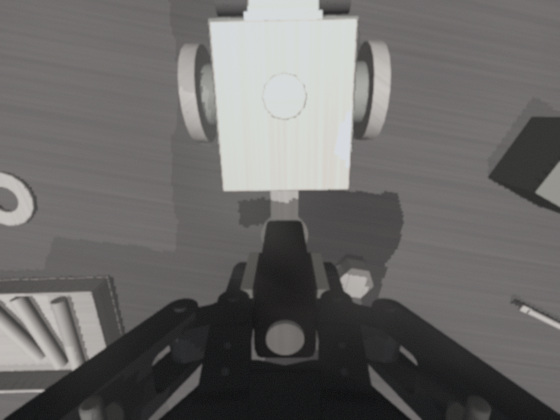

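The blade end is now hidden under the lip, whose front edge is at row 190. There's no contact force yet. I'll lift along the arc.

```bash
python3 -m creep '{"slide":[[0,0,0.04],[0.002,0,0.09],[0.006,0.001,0.14],[0.015,0.003,0.19],[0.028,0.005,0.237],[0.045,0.008,0.285],[0.067,0.012,0.33],[0.092,0.017,0.372],[0.122,0.022,0.412],[0.153,0.028,0.45],[0.189,0.034,0.485],[0.189,0.034,0.485]],"twist":[[0,0,0],[0,0,0],[0,0,0],[0,0,0],[0,0,0],[0,0,0],[0,0,0],[0,0,0],[0,0,0],[0,0,0],[0,0,0],[0,0,0]],"fingers":[-1,-1,-1,-1,-1,-1,-1,-1,-1,-1,-1,-1]}'; python3 - <<'E'
from m import *
d=cam('wrist','w5.png'); e=cam('side'); s=telemetry.get_state(); print(s['position'],s['ee_rot'],s['contact_force'])
cv2.imwrite('pics/s5.png',cv2.resize(e['img'][120:230,190:310],(600,550),interpolation=cv2.INTER_CUBIC))
E
```

```text
clock: 7.15
position: [0.5441, 0.1045, 0.2016]
ee_rot: [0.0, 0.996, 0.085, 0.002]
contact_force: [0.0, -0.1, -2.2]
width: 0.0235
[0.54305698 0.10437169 0.20085439] [4.83127063e-05 9.96407248e-01 8.46859803e-02 9.37104171e-04] [-1.21795369 -0.10958642 -1.53747694]
```

View pics/w5.png

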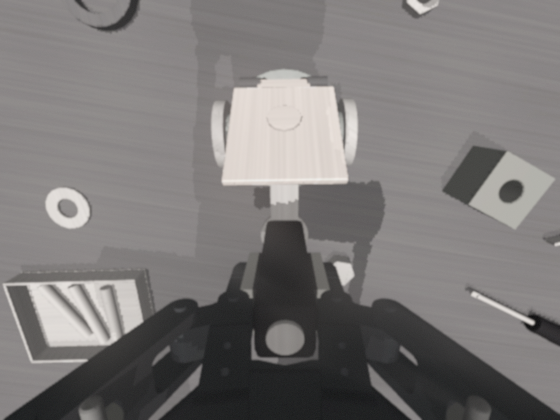

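View pics/s5.png

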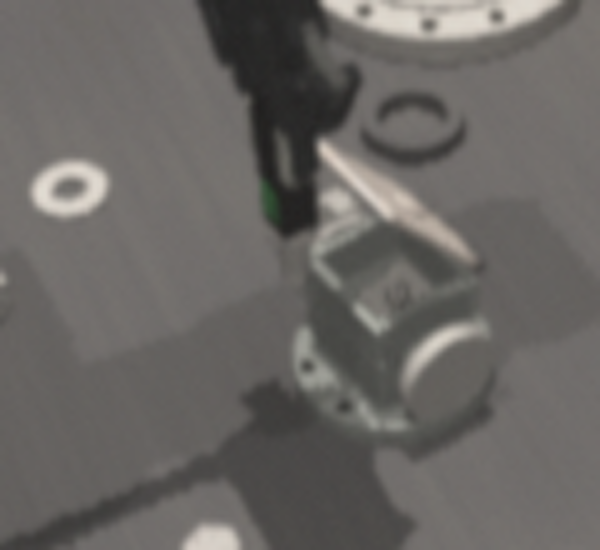

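The cover is about half open, and the blade's upper edge is on its underside. I'll continue past upright.

```bash
python3 -m creep '{"slide":[[0.038,0.007,0.032],[0.079,0.014,0.06],[0.124,0.022,0.082],[0.169,0.03,0.098],[0.217,0.039,0.112],[0.264,0.047,0.12],[0.312,0.056,0.121],[0.359,0.064,0.12],[0.383,0.068,0.12],[0.41,0.073,0.118],[0.435,0.077,0.112],[0.46,0.082,0.104],[0.478,0.085,0.096],[0.492,0.087,0.086],[0.492,0.087,0.086]],"twist":[[0,0,0],[0,0,0],[0,0,0],[0,0,0],[0,0,0],[0,0,0],[0,0,0],[0,0,0],[0,0,0],[0,0,0],[0,0,0],[0,0,0],[0,0,0],[0,0,0],[0,0,0]],"fingers":[-1,-1,-1,-1,-1,-1,-1,-1,-1,-1,-1,-1,-1,-1,-1]}'; python3 - <<'E'
from m import *
d=cam('wrist','w6.png'); e=cam('side'); s=telemetry.get_state(); print(s['position'],s['ee_rot'],s['contact_force'])
cv2.imwrite('pics/s6.png',cv2.resize(e['img'][120:230,190:310],(600,550),interpolation=cv2.INTER_CUBIC))
E
```

```text
clock: 8.75
position: [0.6162, 0.1173, 0.2131]
ee_rot: [0.0, 0.996, 0.085, 0.0]
contact_force: [0.2, -0.5, -1.6]
width: 0.0232
[0.6160206  0.11733529 0.21335082] [4.50662586e-05 9.96407749e-01 8.46852265e-02 9.46227496e-05] [ 0.41726325 -0.12035725 -1.41255824]
```

View pics/w6.png

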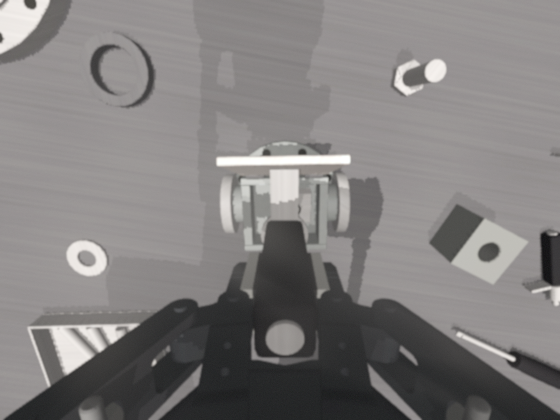

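View pics/s6.png

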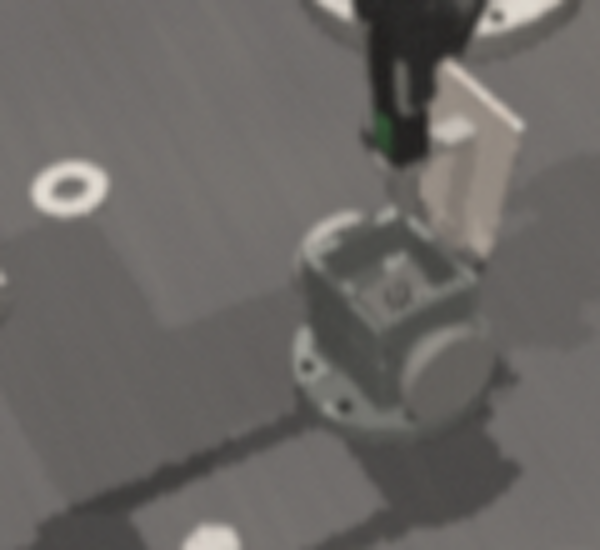

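```bash
cat > ang.py <<'E'
from m import *
V=np.array([602.2,114.3,0])/1e3; yaw=np.radians(10.2); c,s_=np.cos(yaw),np.sin(yaw)
Rv=np.array([[c,-s_,0],[s_,c,0],[0,0,1]])
def vf(P): return (P-V)@Rv
def angle(d):
    p=vf(cloud(d)); m=(np.abs(p[...,1])<.036)&(p[...,0]>.036)&(p[...,0]<.085)&(p[...,2]>.11)&(p[...,2]<.182)
    m&=~((np.abs(p[...,1])<.014)&(p[...,2]<.16)&False)
    q=p[m]
    for _ in range(3):
        A=np.c_[q[:,2],np.ones(len(q))]; k=np.linalg.lstsq(A,q[:,0],rcond=None)[0]; r=q[:,0]-A@k; q=q[np.abs(r)<.004]
    return len(q), np.degrees(np.pi/2+np.arctan(k[0])), np.pi/2+np.arctan(k[0]), k
E
python3 - <<'E'
from ang import *
print(angle(load('side')))
d=load('wrist'); p=vf(cloud(d)); 
for uv in [(225,160),(284,160),(345,160)]: print(p[uv[1],uv[0]].round(4))
E
```

```text
(314, np.float64(104.56193618983121), np.float64(1.8249500587727694), array([0.2597712, 0.0163171]))
[0.0671 0.0334 0.1864]
[ 0.067  -0.      0.1881]
[ 0.0664 -0.0345  0.1865]
```

The cover is at 104.6° (about 1.82 rad), past upright and short of its stop. I'll back off, then look at the pad.

```bash
python3 -m creep '{"slide":[[-0.05,-0.01,0],[-0.15,-0.027,0.02],[-0.28,-0.05,0.05],[-0.38,-0.068,0.08],[-0.4,-0.071,0.1],[-0.4,-0.071,0.1],[-0.4,-0.071,0.1]],"twist":[[0,0,0],[0,0,0],[0,0,0],[0,0,0],[0,0,0],[0,0,0],[0,0,0]],"fingers":[-1,-1,-1,-1,-1,-1,-1]}'; python3 - <<'E'
from ang import *
d=cam('wrist','w7.png'); e=cam('side','s7full.png'); t=cam('top'); s=telemetry.get_state(); print(s['position'],s['ee_rot'],s['contact_force'])
cv2.imwrite('pics/s7.png',np.hstack([cv2.resize(e['img'][150:220,240:310],(400,400),interpolation=cv2.INTER_CUBIC),cv2.resize(t['img'][160:240,165:245],(400,400),interpolation=cv2.INTER_CUBIC)]))
print(angle(e))
E
```

```text
clock: 9.55
position: [0.5565, 0.1067, 0.2289]
ee_rot: [0.0, 0.996, 0.085, 0.001]
contact_force: [0.9, 1.1, -1.7]
width: 0.0231
[0.55641909 0.10672623 0.22814109] [ 3.34712846e-05  9.96406487e-01  8.47001033e-02 -5.93193493e-05] [ 0.53431814 -0.03230233 -2.33696921]
(391, np.float64(104.82558165030616), np.float64(1.8295515401159936), array([0.26468911, 0.01563897]))
```

View pics/w7.png

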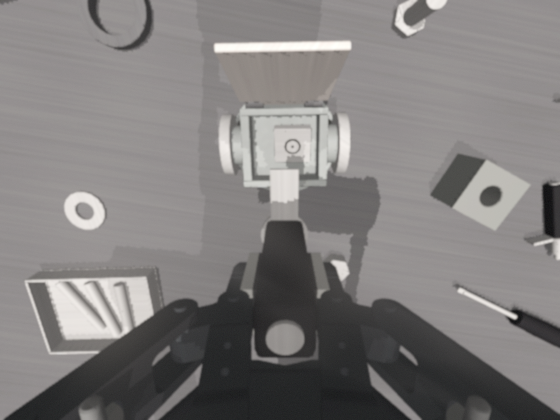

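View pics/s7.png

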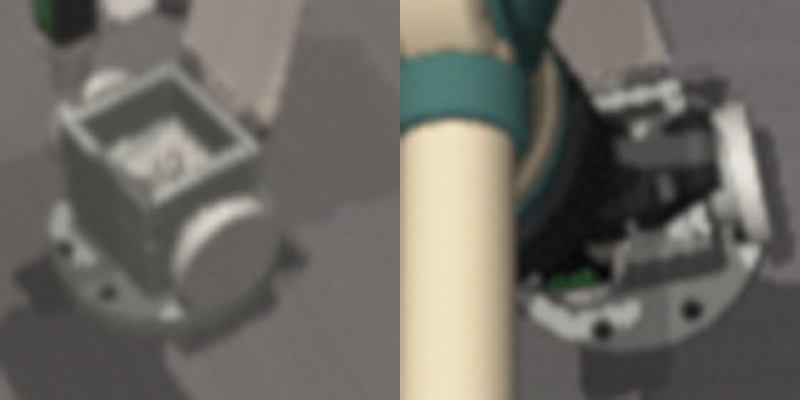

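The wrist view shows the ring and its dot at about (292,146), and the cover back at row 47. The cover holds at 1.83 rad. I'll zoom in on the ring.

```bash
python3 - <<'E'
from ang import *
d=load('wrist'); s=telemetry.get_state()
x0,y0=235,95
c=d['img'][y0:y0+100,x0:x0+110]
cv2.imwrite('pics/c7.png',cv2.resize(c,None,fx=6,fy=6,interpolation=cv2.INTER_NEAREST))
g=cv2.cvtColor(d['img'],cv2.COLOR_BGR2GRAY)[136:158,280:306]
m=(g<g.max()*0+90).astype(np.uint8); print(g[10].tolist())
e=load('side')
P=vf(cloud(d)); 
# rim & pad check
for uv in [(292,130),(300,140),(280,140),(300,150)]: print(uv,P[uv[1],uv[0]].round(4))
r=P[(P[...,2]>.086)&(P[...,2]<.094)&(np.abs(P[...,0])<.05)&(np.abs(P[...,1])<.05)]; print('rim',len(r),np.percentile(r,[1,99],axis=0).round(4))
q=(np.abs(P[...,0])<.03)&(np.abs(P[...,1])<.03)&(P[...,2]>.064)&(P[...,2]<.085); q=P[q]
A=np.c_[q[:,:2],np.ones(len(q))]; k=np.linalg.lstsq(A,q[:,2],rcond=None)[0]; rr=q[:,2]-A@k; ok=np.abs(rr)<.002; q=q[ok]; A=A[ok]; k=np.linalg.lstsq(A,q[:,2],rcond=None)[0]; print(len(q),k,np.degrees(np.arctan(k[:2])))
E
```

```text
[205, 206, 205, 195, 164, 130, 160, 196, 207, 207, 197, 170, 145, 166, 197, 207, 206, 202, 180, 138, 154, 194, 207, 208, 212, 219]
(292, 130) [ 0.0159 -0.0076  0.0765]
(300, 140) [ 0.0063 -0.0155  0.0745]
(280, 140) [0.0066 0.004  0.0747]
(300, 150) [-0.0038 -0.0158  0.0696]
rim 2213 [[-0.0353 -0.0397  0.0868]
 [ 0.0397  0.0395  0.0934]]
895 [ 0.26019201 -0.01873735  0.07163739] [14.58452063 -1.07344564]
```

View pics/c7.png

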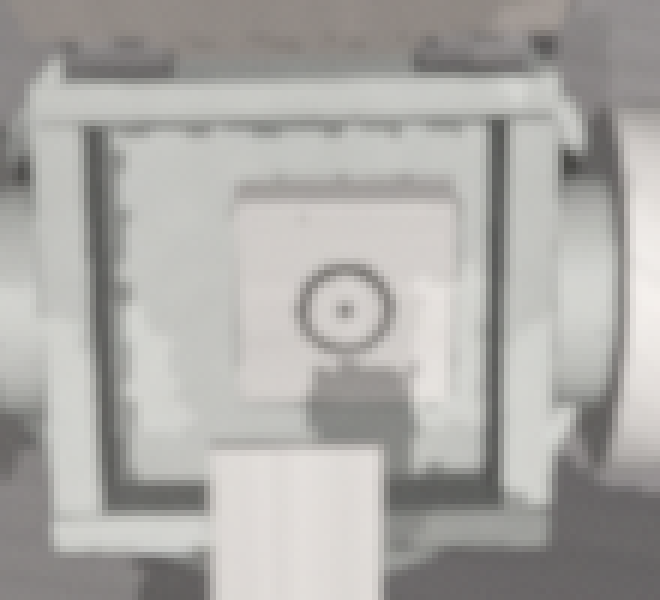

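```bash
python3 - <<'E'
from ang import *
from scipy.spatial.transform import Rotation as R
d=load('wrist'); s=telemetry.get_state(); q=s['ee_rot']; M=R.from_quat([*q[1:],q[0]]).as_matrix(); p=s['position']
print('dot', (onplane(d,291.8,146.2,.072)*1e3).round(1), 'valve frame',(vf(onplane(d,291.8,146.2,.072))*1e3).round(1))
t=(cloud(d)-p)@M*1000
m=np.zeros(t.shape[:2],bool); m[173:218,273:296]=1; b=t[m]; b=b[np.abs(b[:,2]-45)<5]
k=np.linalg.lstsq(np.c_[b[:,:2],np.ones(len(b))],b[:,2],rcond=None)[0]; print('blade plane',len(b),k,np.degrees(np.arctan(k[:2])),'z med',np.median(b[:,2]))
# blade side edges & tip by brightness
g=cv2.cvtColor(d['img'],cv2.COLOR_BGR2GRAY).astype(int)
for v in (175,185,195,205): print(v,g[v,262:308].tolist())
print([g[v,284] for v in range(160,180)])
e=load('side')
E
```

```text
dot [603.8 106.9  72. ] valve frame [ 0.2 -7.5 72. ]
blade plane 1033 [-1.57516621e-03  5.70077714e-03  4.41045214e+01] [-0.0902503   0.32662693] z med 44.04295579853361
175 [139, 139, 139, 138, 139, 139, 142, 164, 195, 213, 218, 219, 219, 218, 219, 220, 222, 221, 220, 218, 220, 222, 223, 224, 223, 222, 221, 221, 219, 219, 218, 219, 219, 221, 221, 212, 182, 132, 105, 102, 101, 100, 102, 99, 98, 96]
185 [209, 209, 209, 208, 206, 200, 197, 198, 204, 213, 217, 218, 218, 218, 217, 219, 221, 221, 218, 218, 219, 221, 223, 223, 222, 221, 221, 220, 219, 218, 217, 217, 219, 221, 221, 214, 187, 154, 134, 130, 130, 139, 147, 153, 152, 151]
195 [94, 94, 95, 95, 93, 94, 97, 128, 176, 206, 216, 218, 217, 217, 217, 218, 219, 220, 219, 217, 218, 220, 222, 223, 222, 221, 220, 219, 218, 217, 217, 217, 218, 219, 220, 208, 170, 122, 104, 103, 104, 104, 103, 104, 103, 104]
205 [135, 134, 133, 135, 135, 134, 134, 135, 142, 148, 153, 155, 156, 154, 153, 155, 156, 156, 157, 154, 155, 157, 158, 159, 158, 159, 157, 156, 155, 154, 155, 154, 156, 156, 157, 150, 128, 110, 105, 106, 106, 106, 107, 107, 104, 105]
[np.int64(205), np.int64(193), np.int64(179), np.int64(186), np.int64(193), np.int64(193), np.int64(191), np.int64(186), np.int64(177), np.int64(189), np.int64(213), np.int64(223), np.int64(224), np.int64(224), np.int64(223), np.int64(223), np.int64(223), np.int64(223), np.int64(223), np.int64(223)]
```

```bash
python3 - <<'E'
from ang import *
from scipy.spatial.transform import Rotation as R
d=load('wrist'); s=telemetry.get_state(); q=s['ee_rot']; M=R.from_quat([*q[1:],q[0]]).as_matrix(); p=s['position']
zb=p[2]-.0445
tip=onplane(d,284,168.8,zb); mid=onplane(d,283.95,195,zb)
print('tip tool',((tip-p)@M*1e3).round(2),'mid',((mid-p)@M*1e3).round(2))
W=[onplane(d,269.5,175,zb),onplane(d,298.6,175,zb)]; print('width',np.linalg.norm(W[0]-W[1])*1e3)
axis=tip-.045*M[:,0]; print('axis apparent',(axis*1e3).round(1),'TCP',(p*1e3).round(1), 'in tool', ((axis-p)@M*1e3).round(1))
dot=onplane(d,291.8,146.2,.072)
n=Rv@np.array([-np.sin(np.radians(20)),0,np.cos(np.radians(20))])
# final orientation: rotate about valve y by -20deg
ey=Rv[:,1]; rv=-np.radians(20)*ey; Mf=R.from_rotvec(rv).as_matrix()@M
print('rotvec/2pi',rv/2/np.pi,'tool z vs -n',Mf[:,2],-n)
off=((axis-p)@M); off[2]=.0445+.034+.014   # tip free in tool frame
for h in (0.03,0.0,-0.006):
    tcp=dot+n*h-Mf@off; print(h,'TCP',(tcp*1e3).round(1),'shift/150',((tcp-p)/.15).round(3))
# side view estimate of the dot
e=load('side'); u,v=proj(e,dot); print('side px of dot',u,v)
cv2.imwrite('pics/c8.png',cv2.resize(e['img'][160:200,250:300],None,fx=12,fy=12,interpolation=cv2.INTER_CUBIC))
E
```

```text
tip tool [44.25  0.1  44.49] mid [2.707e+01 4.000e-02 4.450e+01]
width 18.55714170183201
axis apparent [555.7 106.5 183.6] TCP [556.4 106.7 228.1] in tool [-0.8  0.1 44.5]
rotvec/2pi [ 0.00983804 -0.05467753 -0.        ] tool z vs -n [ 0.33650956  0.06049113 -0.93973514] [ 0.33661472  0.06056655 -0.93969262]
0.03 TCP [563.2  99.7 187.4] shift/150 [ 0.045 -0.047 -0.272]
0.0 TCP [573.3 101.6 159.2] shift/150 [ 0.113 -0.034 -0.46 ]
-0.006 TCP [575.3 101.9 153.5] shift/150 [ 0.126 -0.032 -0.497]
side px of dot 268.78795632439443 178.62938670608116
```

View pics/c8.png

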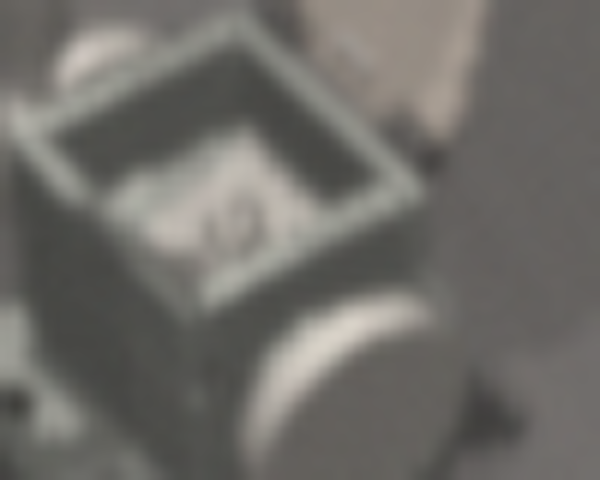

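The side view puts the dot at about (269,178), and the wrist estimate projects to (268.8,178.6), so they agree. The spot is at (603.8, 106.9, 72) mm. I'll tilt by 20° and hover 30 mm above it along the normal.

```bash
python3 -m creep '{"slide":[[0.005,-0.005,-0.02],[0.01,-0.012,-0.05],[0.02,-0.02,-0.1],[0.03,-0.03,-0.16],[0.04,-0.04,-0.22],[0.045,-0.046,-0.26],[0.045,-0.047,-0.272],[0.045,-0.047,-0.272],[0.045,-0.047,-0.272]],"twist":[[0.001,-0.005,0],[0.002,-0.013,0],[0.004,-0.024,0],[0.006,-0.036,0],[0.008,-0.046,0],[0.0095,-0.053,0],[0.0098,-0.0547,0],[0.0098,-0.0547,0],[0.0098,-0.0547,0]],"fingers":[-1,-1,-1,-1,-1,-1,-1,-1,-1]}'; python3 - <<'E'
from ang import *
d=cam('wrist','w8.png'); e=cam('side'); t=cam('top'); s=telemetry.get_state(); print(s['position'],s['ee_rot'],s['contact_force'])
cv2.imwrite('pics/s8.png',np.hstack([cv2.resize(e['img'][130:200,240:310],(400,400),interpolation=cv2.INTER_CUBIC),cv2.resize(t['img'][160:240,165:245],(400,400),interpolation=cv2.INTER_CUBIC)]))
E
```

```text
clock: 10.6
position: [0.5637, 0.0997, 0.1882]
ee_rot: [-0.016, 0.981, 0.083, 0.173]
contact_force: [0.4, 0.0, -1.4]
width: 0.0237
[0.56367203 0.0997604  0.18824711] [-0.01596243  0.98117984  0.08349074  0.17337999] [-0.27484422 -1.28705467 -2.65839395]
```

View pics/w8.png

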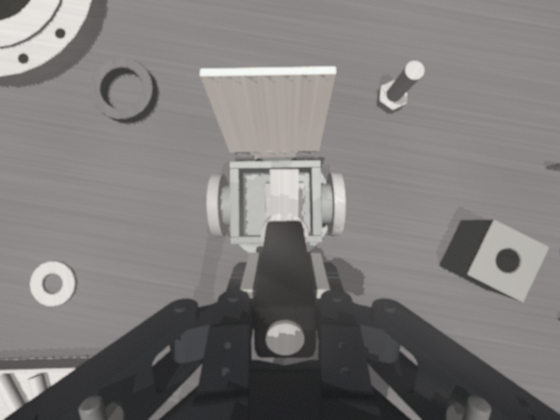

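View pics/s8.png

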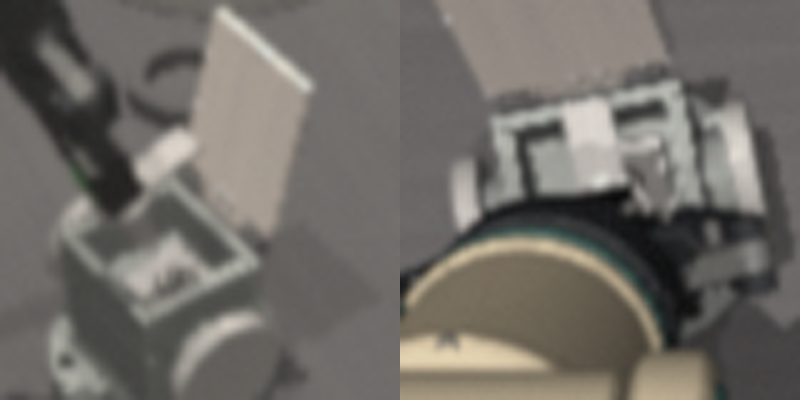

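```bash
cat > ov.py <<'E'
from ang import *
import sys
from scipy.spatial.transform import Rotation as R
s=telemetry.get_state(); q=s['ee_rot']; M=R.from_quat([*q[1:],q[0]]).as_matrix(); p=s['position']
def G(x,y,z): return p+M@np.array([-.0008+x, .0001-y, .0785-z])
def ov(e,x0,y0,w,h,sc,name):
    c=cv2.resize(e['img'][y0:y0+h,x0:x0+w],None,fx=sc,fy=sc,interpolation=cv2.INTER_CUBIC)
    o=c.copy()
    for P,col in [(G(0,0,-.014),(0,0,255)),(G(0,0,0),(0,255,0)),(G(0,0,.03),(255,0,0)),(G(.045,0,.032),(255,255,0)),(np.array([.6038,.1069,.072]),(255,0,255))]:
        u,v=proj(e,P); cv2.circle(o,(int((u-x0+.5)*sc),int((v-y0+.5)*sc)),3,col,-1)
    cv2.imwrite('pics/'+name,np.hstack([c,o]))
E
python3 - <<'E'
from ov import *
ov(load('side'),245,140,50,62,8,'o8.png')
print(vf(G(0,0,-.014)),vf(p), M[:,2])
E
```

```text
[-0.00952713 -0.00762269  0.10108091] [-0.0404938  -0.00748709  0.18824711] [ 0.33756847  0.06027527 -0.93936916]
```

View pics/o8.png

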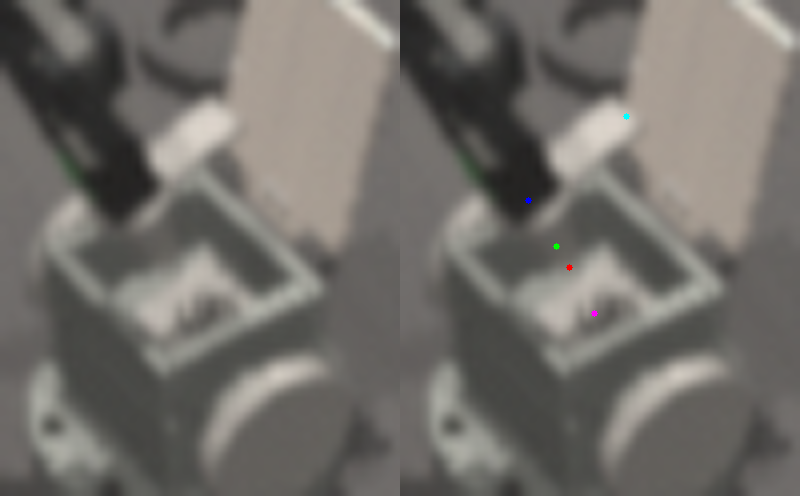

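```bash
python3 -m creep '{"slide":[[0.01,0.002,-0.03],[0.022,0.004,-0.07],[0.035,0.006,-0.11],[0.046,0.008,-0.14],[0.052,0.009,-0.158],[0.053,0.0095,-0.163],[0.053,0.0095,-0.163],[0.053,0.0095,-0.163]],"twist":[[0,0,0],[0,0,0],[0,0,0],[0,0,0],[0,0,0],[0,0,0],[0,0,0],[0,0,0]],"fingers":[-1,-1,-1,-1,-1,-1,-1,-1]}'; python3 - <<'E'
from ov import *
cam('wrist','w9.png');e=cam('side');cam('top')
ov(e,245,140,50,62,8,'o9.png')
t=vf(G(0,0,-.014)); print(t,s['contact_force'],p); n=np.array([-.342,0,.9397]); dd=t-np.array([.0002,-.0075,.072]); print('h',dd@n,'lat',dd-n*(dd@n))
E
```

```text
clock: 11.55
position: [0.5707, 0.1011, 0.1634]
ee_rot: [-0.016, 0.981, 0.083, 0.173]
contact_force: [0.2, -0.1, -2.1]
width: 0.0233
[-0.00239898 -0.00759349  0.07625592] [ 0.16041275 -0.05112366 -2.12695586] [0.57072198 0.10105424 0.16343616]
h 0.00488814189046039 lat [-9.27239428e-04 -9.34912911e-05 -3.37465494e-04]
```

View pics/o9.png

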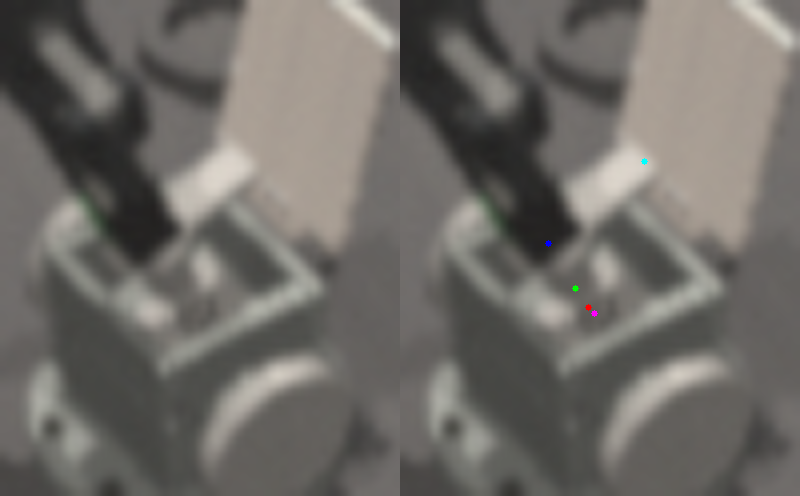

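View pics/w9.png

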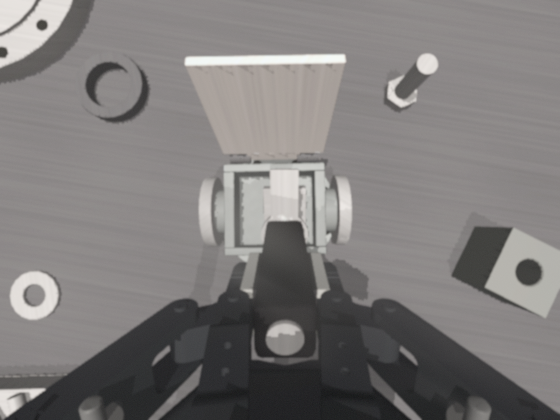

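Tip prediction in the side view is (588,307) against spot (594,313) in the overlay: 4.9 mm above it and about 1 mm short in x. I'll correct that and take a baseline force average before contact.

```bash
cat > st.py <<'E'
from h import *
from scipy.spatial.transform import Rotation as R
import ang
def stat(N=16):
    F=[];Pp=[];Q=[]
    for _ in range(N):
        optics.get_image('wrist'); s=telemetry.get_state(); F.append(s['contact_force']);Pp.append(s['position']);Q.append(s['ee_rot'])
    F=np.array(F); p=np.mean(Pp,0); q=np.mean(Q,0); M=R.from_quat([*q[1:],q[0]]).as_matrix()
    tip=ang.vf(p+M@np.array([-.0008,.0001,.0925])); n=np.array([-.342,0,.9397]); dd=tip-np.array([.0002,-.0075,.072]); h=dd@n
    print('t',round(s['clock'],2),'h mm',round(h*1e3,2),'lat',((dd-n*h)*1e3).round(2),'axis tilt',np.degrees(np.arccos(-M[:,2]@(ang.Rv@n))).round(2))
    Fv=F@ang.Rv; f=Fv.mean(0); print('F valve',f.round(2),'sd',(Fv.std(0)/N**.5).round(2),'Fn',round(f@n,2))
E
python3 -m creep '{"slide":[[0.005,0.001,-0.005],[0.01,0.002,-0.0105],[0.01,0.002,-0.0105]],"twist":[[0,0,0],[0,0,0],[0,0,0]],"fingers":[-1,-1,-1]}'; python3 -c "
from st import *
stat(20)"
```

```text
clock: 12.0
position: [0.5721, 0.1014, 0.1616]
ee_rot: [-0.016, 0.981, 0.083, 0.173]
contact_force: [0.1, -0.5, -2.5]
width: 0.0233
t 13.0 h mm 2.73 lat [-0.3  -0.03 -0.11] axis tilt 0.01
F valve [-0.01 -0.13 -2.02] sd [0.13 0.11 0.11] Fn -1.89
```

```bash
python3 -m creep '{"slide":[[0.002,0,-0.003],[0.004,0.0005,-0.008],[0.0065,0.001,-0.014],[0.009,0.0015,-0.02],[0.0115,0.002,-0.026],[0.0135,0.0024,-0.031],[0.0146,0.0026,-0.035],[0.0146,0.0026,-0.035],[0.0146,0.0026,-0.035]],"twist":[[0,0,0],[0,0,0],[0,0,0],[0,0,0],[0,0,0],[0,0,0],[0,0,0],[0,0,0],[0,0,0]],"fingers":[-1,-1,-1,-1,-1,-1,-1,-1,-1]}'; python3 -c "
from st import *
stat(24)"
```

```text
clock: 13.9
position: [0.5742, 0.1018, 0.1565]
ee_rot: [-0.016, 0.981, 0.083, 0.173]
contact_force: [-1.3, 0.6, -0.1]
width: 0.0231
t 15.1 h mm -2.94 lat [-0.02 -0.04 -0.01] axis tilt 0.01
F valve [-0.98 -0.01 -0.42] sd [0.09 0.12 0.11] Fn -0.06
```

```bash
python3 -m creep '{"slide":[[0.0015,0.0003,-0.004],[0.003,0.0005,-0.0085],[0.0045,0.0008,-0.013],[0.006,0.0011,-0.017],[0.0074,0.0013,-0.0207],[0.0074,0.0013,-0.0207],[0.0074,0.0013,-0.0207]],"twist":[[0,0,0],[0,0,0],[0,0,0],[0,0,0],[0,0,0],[0,0,0],[0,0,0]],"fingers":[-1,-1,-1,-1,-1,-1,-1]}'; python3 -c "
from st import *
stat(30)
from ov import *
d=cam('wrist','w10.png');e=cam('side');cam('top','t10.png')
ov(e,245,140,50,62,8,'o10.png'); print(ang.angle(e) if 0 else angle(e))"
```

```text
clock: 15.8
position: [0.5754, 0.102, 0.1533]
ee_rot: [-0.016, 0.981, 0.083, 0.173]
contact_force: [-1.0, 0.1, 0.7]
width: 0.0233
t 17.3 h mm -6.25 lat [-0.01 -0.04 -0.  ] axis tilt 0.01
F valve [-1.5   0.13  0.65] sd [0.1  0.11 0.11] Fn 1.13
(393, np.float64(104.86133986099607), np.float64(1.8301756386271544), array([0.26535704, 0.01559142]))
```

View pics/o10.png

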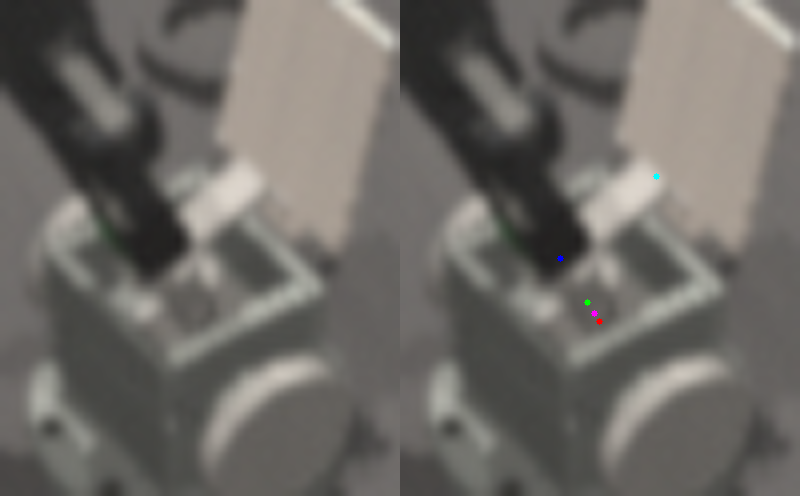

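View pics/w10.png

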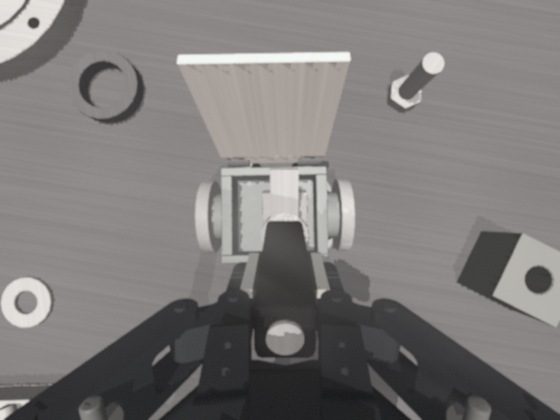

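View pics/t10.png

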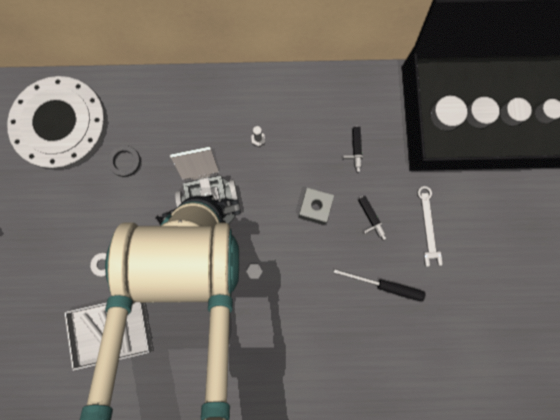

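Force rise is 3.0 N, which gives 5.8 mm of travel; the position gives 6.25 mm. I'll check the grip for slip and zoom in on the tip region.

```bash
python3 - <<'E'
from ov import *
d=load('wrist'); e=load('side')
g=cv2.cvtColor(d['img'],cv2.COLOR_BGR2GRAY).astype(int)
print([int(g[v,284]) for v in range(160,180)]); print(g[175,262:308].tolist())
c=e['img'][168:192,255:285]; c=cv2.normalize(c,None,0,255,cv2.NORM_MINMAX); c=cv2.resize(c,None,fx=20,fy=20,interpolation=cv2.INTER_CUBIC); cv2.imwrite('pics/z10.png',c)
t=(cloud(d)-p)@M*1000
m=np.zeros(t.shape[:2],bool); m[173:218,273:296]=1; b=t[m]; b=b[np.abs(b[:,2]-45)<5]
k=np.linalg.lstsq(np.c_[b[:,:2],np.ones(len(b))],b[:,2],rcond=None)[0]; print('blade plane',len(b),np.degrees(np.arctan(k[:2])),'z med',np.median(b[:,2]))
E
```

```text
[159, 160, 152, 142, 136, 136, 143, 160, 173, 188, 212, 221, 222, 222, 222, 222, 221, 222, 222, 222]
[133, 134, 134, 132, 131, 130, 132, 155, 190, 210, 217, 218, 217, 217, 217, 219, 220, 221, 219, 218, 218, 220, 222, 223, 222, 221, 220, 219, 218, 217, 217, 218, 218, 220, 220, 212, 181, 132, 106, 105, 110, 111, 108, 105, 104, 103]
blade plane 1027 [ 0.10418802 -0.07280123] z med 44.47522065553532
```

View pics/z10.png

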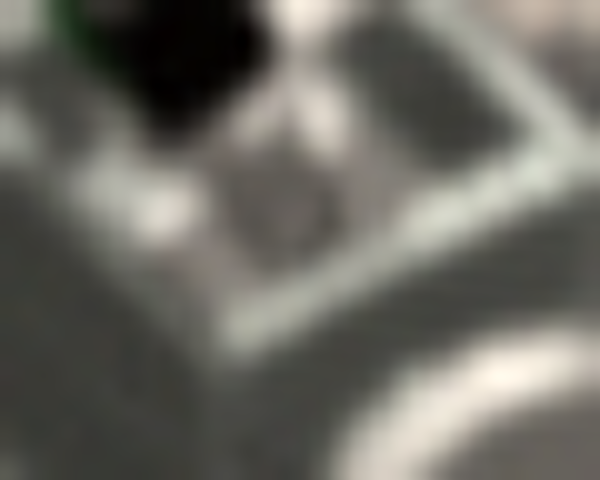

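```bash
python3 -c "
from st import *
stat(8); s=telemetry.get_state(); print(abs(s['qd']).max(), s['width'])
print(order.sign_off())"
```

```text
t 17.85 h mm -6.26 lat [-0.02 -0.04 -0.01] axis tilt 0.01
F valve [-1.5   0.21  0.35] sd [0.14 0.16 0.17] Fn 0.84
0.0015256406159828634 0.02307909318419136
the job is handed in; nothing more can be done
None
```

I took the gauge out of its stand and levered the cover up with its blade to about 1.83 rad, past upright and short of the 1.9 stop. I then pressed its tip onto the scribed spot, square to the 20° slope, and handed the job in at 17.9 s while still holding it there.

- **Tip travel:** position gave 6.3 mm. The force rise over the pre-contact baseline was 3.0 N, or 5.8 mm. A shorter, noisier last reading was 2.7 N, or about 5 mm. These all sit near half way but differ by about 1 mm.
- **Square and centred:** the gauge axis was within 0.1° of the assumed normal, and the gauge had not slipped in the grip. I used the stated 20° slope. A fit to the noisy depth image gave about 15°, and two points on the pad gave about 26°, so I set those aside. By calculation the tip was within 0.1 mm of the measured spot, and two cameras agreed on the spot to about 1 mm. The last side view was too blurred to confirm the centring directly.
- **Side force:** about 0.5 N of sideways force remained at the tip, which I took to be friction.
- **Rest of the scene:** the arm was still, and the cover stayed where I left it. In the last pictures the loose parts appeared undisturbed, though the arm partly hid the washer in the top view. I saw no sign of the robot touching the valve or cover.

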